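# Find the canister lid that rocks and press it shut

## Task

One of the four bamboo-lidded canisters on the tray is not shut properly. With the fingertips, press near the edge of the lids to find the one that rocks, then press that lid down at its middle until it sits fully home and level. Do not pull any lid up, do not bang on the lids, and leave everything else where it is.

Things in the scene. Friction and masses are not known exactly. Their poses are not given: they have to be found in the camera images.
- lid_1: square bamboo lid, 80 x 80 mm, on a white canister 70 mm wide; a small dark disc marks the middle of its flat top. Four identical ones in a row; any of them may be the loose one. Origin: on the lid's axis, 12 mm below its flat top (top 102 to 107 mm above the table: canisters stand unevenly, so height does not tell which lid is loose); z up, x and y along the lid's sides
- lid_2: identical to lid_1, same origin and axes. Whichever lid is loose starts level; pressed 20 to 35 mm out from its middle it tips about 0.12 rad under some 2 N (that edge sinks about 4 mm) and springs back level. Pressed at its middle with more than 12 N (15 to 20 is plenty) it slides 4 mm down, stays there and no longer rocks. The shut lids do not give at all
- lid_3: identical to lid_1 and lid_2: same size, origin, axes and behaviour
- lid_4: identical to lid_1 and lid_2: same size, origin, axes and behaviour
- tray: bamboo tray, 200 x 490 mm, rim 22 mm high, fixed; origin at the centre of its underside, its y axis along the row. The canisters stand in it, 110 mm apart along y, 30 mm beyond its middle (+x); the canisters are fixed to it, only the loose lid moves
- timer: black plastic push-button timer, 56 x 56 mm, 26 mm high, loose on the tray in front of the canisters; origin at the centre of its underside. Leave alone
- opener: flat silver bottle opener, about 135 mm long, 38 mm wide, 6 mm thick, loose on the tray in front of the canisters; origin under its middle. Leave alone
- mug: yellow ceramic mug, 82 mm across, 92 mm high, loose; origin at the centre of its underside. Leave alone
- bowl: blue ceramic bowl, 130 mm across, 50 mm high, loose; origin at the centre of its underside. Leave alone
- jar: amber glass jar with a steel cap, 68 mm across, 100 mm high, loose; origin at the centre of its underside. Leave alone
- shaker: steel salt shaker, 42 mm across, 75 mm high, loose; origin at the centre of its underside. Leave alone
- acrylic_lid (a joint): hinged lid of the clear acrylic box (120 x 160 mm, 85 mm high, right of the tray): 0 shut, grows as it opens (rad). Leave shut
Things that resemble listed ones, but are neither listed nor needed, are in the scene too. Leave any blue look-alike of the part that bears lid_3 alone. Leave any blue look-alike of the part that bears acrylic_lid alone.

How it is judged:
By the outcome, as a careful person would: the job done as asked, in the order asked, and still so for the second after the job is handed in, with the robot touching nothing.
It also fails if it takes over 48 s, if anything falls off the work surface, if the arm or the gripper's body presses on something with over 40 N, if the wrist force passes 120 N, or if a joint passes its speed limit or range.

## Robot

A 6-joint arm with a two-finger parallel gripper is mounted at the origin on the work surface. World frame = base frame: x ahead of the robot, y to its left, z up, the work surface at z = 0. Lengths are in m, angles in rad, forces in N, time in s.
With the tool pointing down it reaches from about 0.3 to 0.85 m from the base axis. Payload 4.2 kg.
Tool frame: the origin (TCP) lies midway between the tips of the shut fingers; the grasp point (between the pads) lies 19 mm behind it (bot.tcp_to_grasp is the distance from the TCP to the grasp point, in m); z points along the fingers, y is the direction in which the jaws open and shut (so a half turn about z gives the same grasp; the last joint's range is limited). The gripper opens to 91 mm and grips with 3 to 60 N. Pads are 32 mm wide; open, the fingers measure 118 mm over their backs; the gripper's body (76 mm by 178 mm) begins 60 mm behind the grasp point.
Start: joints at [-1.202, 0.32, 1.565, -0, 1.257, -0.02], TCP at [0.218, -0.532, 0.214] pointing down, gripper open.
Joint ranges: [-3.11, 3.11], [-0.84, 2.01], [0.21, 2.61], [-1.34, 4.49], [0.05, 2.63], [-2.56, 2.56]. Speed limits (rad/s): [2.57, 2.57, 3.14, 3.14, 3.14, 3.14].

## Interface

Orientations are given as a unit quaternion [x, y, z, w].
In Python, from rig import bot, eyes gives the robot as it stands. The module is installed in compiled form; this text tells all that it offers.
- The arm moves only by the shell command python3 -m jog 'ROWS' [FORCE]. ROWS is JSON, a list of rows, each a list of 7 numbers: the shift along the world's x, y, z in units of 0.3 m (1.0 is 0.3 m), then the turn, a rotation vector about the world's x, y, z in units of 30 degrees (1.0 is 30 degrees), then the closure, from -1 (fully open) to 1 (shut), so that 0 is half open. In form: [[tx, ty, tz, wx, wy, wz, gripper], ...]. A call has 1 to 8 rows; each row shifts and turns the commanded pose from where the row before left it; what a row does not reach is not made up. A row lasts 1/8 s, in which the tool goes at most 62.5 mm and 10.7 degrees, less where a joint would pass 70% of its speed; a pose out of reach is approached as far as the arm can. A call with a number of a shift or a turn outside -1 to 1 is refused whole. A call with a gripper value outside its range is refused whole. The fingers move at their own pace and stop on an object; FORCE is the grip in N (left out, the last holds). Time passes only in rows, so rows that do not move let the fingers close. It gives the time, the measured TCP pose, the force and the opening at its end, in the units of the state.
- bot.sense(): the state, without advancing time (a new reading comes with each control period).
- eyes.capture(name): name is "scene" or "side" or "wrist"; returns a dict with "frame" (480x640x3 uint8, red, green, blue), "z_map" (480x640 float32, m along the optical axis (not along the pixel's ray), 0 where there is no reading), "fx", "fy", "cx", "cy" (pixels), "eye" and "attitude" of the camera in the world. Camera axes: x right, y up, looking along -z (the intrinsics and any distortion apply to the point x, -y, -z); pixel columns grow to the right and rows downward; lengths in m; the calibration is good to about 2 mm. The wrist camera is an equidistant fisheye: a pixel r from the principal point sees the ray r / f radians off the axis. A picture is of the moment at which its call begins.
- bot.sign_off(): hands the job in, once; it reports no verdict.
The state is a dict: "t": time; "joint_pos": joint angles; "qd": joint speeds; "joint_efforts": joint torques, N m; "tcp_pos": TCP position; "ee_rot": TCP orientation; "wrist_force": force on the tool from outside, world axes, zero at the start; "ft_torque": the same for the moment, N m; "gripper_width": finger opening in m.
Only numpy, scipy, OpenCV 4.12 (cv2) and the standard library are available. Lean on these libraries where they do the work, as an engineer would, in place of code of your own. Each camera call takes 0.05 s, during which the arm holds its last target.

## Working session

There is one attempt and no reset: what is moved stays moved. The work goes in short steps, Python scripts to look and compute and a shell command to move; the robot and the scene stay as the last step left them, time stands still between calls to the robot, and variables do not carry over. Pictures are saved under pics/ and viewed, and the job is handed in when it is done.

```bash
mkdir -p pics; python3 - <<'E'
from rig import bot,eyes
import cv2
for n in("scene","side"):
    c=eyes.capture(n); cv2.imwrite(f"pics/{n}0.png",c["frame"][:,:,::-1]); print(n,c["fx"],c["fy"],c["cx"],c["cy"],c["eye"],c["attitude"],[k for k in c])
print(bot.sense())
E
```

```text
scene 574.0349339699816 574.0349339699816 321.29914011233507 235.78529436711943 [0.94749875 0.84375546 1.13116699] [0.10045601 0.35031011 0.90124582 0.2344086 ] ['frame', 'z_map', 'fx', 'fy', 'cx', 'cy', 'eye', 'attitude']
side 501.89048269811724 501.89048269811724 320.8481956478252 240.37230674994638 [-0.24514521 -0.9552031   1.0108644 ] [ 0.41861106 -0.13614346 -0.29690081  0.8473958 ] ['frame', 'z_map', 'fx', 'fy', 'cx', 'cy', 'eye', 'attitude']
{'t': 0.1, 'joint_pos': array([-1.20198545e+00,  3.20239137e-01,  1.56549923e+00, -1.23636736e-05,
        1.25740624e+00, -2.00028581e-02]), 'qd': array([-2.31723111e-04,  1.95629168e-04, -2.58188792e-03,  1.11484144e-03,
       -6.04244762e-05, -6.40535087e-04]), 'joint_efforts': array([-2.76004830e-04, -4.13335133e+01, -2.32509702e+01,  7.28664966e-02,
        4.21606237e-02, -5.72906083e-05]), 'tcp_pos': array([ 0.21781869, -0.53168466,  0.21322038]), 'ee_rot': array([ 9.81161761e-01,  1.93186428e-01, -1.40438330e-04, -7.63184096e-04]), 'wrist_force': array([-0.12173987, -0.03151563,  0.19535403]), 'ft_torque': array([-0.02894487,  0.01286416,  0.0109261 ]), 'gripper_width': 0.09121328091306555}
```

View pics/scene0.png

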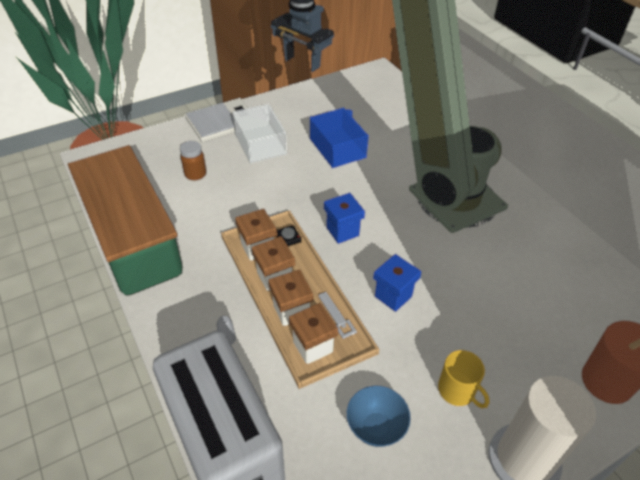

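View pics/side0.png

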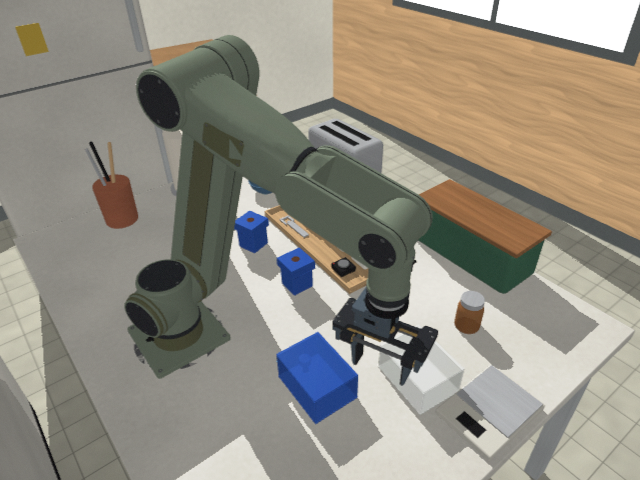

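The scene view shows four bamboo lids with dark discs near (256,222), (273,254), (291,288) and (314,322) on the tray. The timer is at (288,234) and the opener at (335,312). Possible confusions are the blue look-alike canisters at (344,203) and (398,272), and the wooden box top at (120,200). The four brown lids on white canisters in the tray fit the description. Next I'll check them in a close crop and measure.

```bash
cat > h.py <<'E'
import numpy as np,cv2
from scipy.spatial.transform import Rotation as R
def rays(c,u,v):
    d=np.stack([(np.asarray(u,float)-c["cx"])/c["fx"],-(np.asarray(v,float)-c["cy"])/c["fy"],-np.ones(np.shape(u))],-1)
    return R.from_quat(c["attitude"]).apply(d)
def onplane(c,u,v,z):
    d=rays(c,u,v); return c["eye"]+d*((z-c["eye"][2])/d[...,2])[...,None]
def cloud(c):
    v,u=np.mgrid[:480,:640]; d=rays(c,u.ravel(),v.ravel())
    return (c["eye"]+d*c["z_map"].ravel()[:,None]).reshape(480,640,3)
E
python3 - <<'E'
from h import *
from rig import eyes
c=eyes.capture("scene"); P=cloud(c); f=c["frame"]
cv2.imwrite("pics/crop0.png",cv2.resize(f[195:390,210:390,::-1],None,fx=3,fy=3,interpolation=cv2.INTER_CUBIC))
m=((P[...,2]>.092)&(P[...,2]<.115)).astype(np.uint8); m[:195]=0;m[390:]=0;m[:,:210]=0;m[:,330+10:]=0
n,l,s,ce=cv2.connectedComponentsWithStats(m)
for i in range(1,n):
    if s[i,4]<150: continue
    q=P[l==i]; z=np.median(q[:,2]); 
    top=q[abs(q[:,2]-z)<.004]
    r=cv2.minAreaRect((top[:,:2]*1000).astype(np.float32))
    # disc: dark pixels
    g=cv2.cvtColor(f,cv2.COLOR_RGB2GRAY); mm=cv2.erode((l==i).astype(np.uint8),np.ones((7,7)))
    th=np.median(g[l==i])*.65
    vv,uu=np.nonzero(mm&(g<th))
    p=onplane(c,uu.mean(),vv.mean(),z) if len(uu) else None
    print(s[i],ce[i].round(),"z",z.round(4),"rect",r,"disc",len(uu),uu.mean(),vv.mean(),p)
E
```

```text
[324 196  16  26 254] [334. 207.] z 0.1 rect ((390.08270263671875, -51.96332550048828), (88.6305160522461, 38.9885368347168), 59.26964569091797) disc 0 nan nan None
[235 208  42  34 852] [255. 224.] z 0.1036 rect ((586.6199340820312, -92.08312225341797), (85.09488677978516, 80.7267837524414), 86.04887390136719) disc 29 254.82758620689654 221.89655172413794 [ 0.58625829 -0.09401513  0.10360854]
[252 236  44  36 932] [273. 253.] z 0.1019 rect ((590.7647094726562, 14.42228889465332), (83.45367431640625, 80.40267181396484), 86.24751281738281) disc 31 272.61290322580646 251.61290322580646 [0.5903695  0.01390267 0.10194919]
[ 268  269   46   39 1098] [290. 288.] z 0.1025 rect ((601.5635375976562, 126.3700180053711), (83.92098999023438, 82.14167022705078), 85.2921371459961) disc 42 289.95238095238096 285.64285714285717 [0.60142027 0.12461724 0.1025209 ]
[ 289  302   50   45 1286] [313. 324.] z 0.1045 rect ((603.7745971679688, 236.71316528320312), (83.58484649658203, 80.85594177246094), 89.4477767944336) disc 47 312.8510638297872 321.74468085106383 [0.60400807 0.23594609 0.10446256]<stdin>:17: RuntimeWarning: Mean of empty slice.
  ret = ret.dtype.type(ret / rcount)
```

View pics/crop0.png

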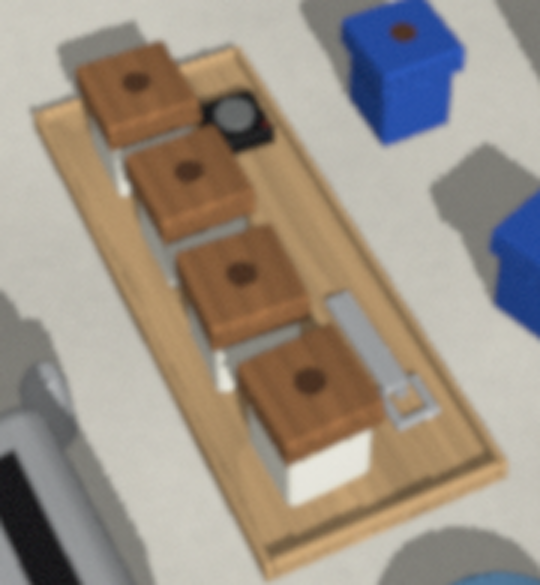

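The crop confirms four brown lids with discs on white canisters in the tray. Measured:
- Tops are 102–104.5 mm high, about 110 mm apart, and the lids measure about 80–85 mm.
- Centres are L1 (0.586,-0.094), L2 (0.590,0.014), L3 (0.601,0.1245) and L4 (0.604,0.236), with a yaw of about -4°.

I'll shut the fingers and move to above the -y edge of L1.

```bash
python3 -m jog '[[0.122,0.137,0,0,0,-0.085,1],[0.122,0.137,0,0,0,-0.085,1],[0.122,0.137,0,0,0,-0.085,1],[0.122,0.137,0,0,0,-0.085,1],[0.122,0.137,0,0,0,-0.085,1],[0.122,0.137,0,0,0,-0.085,1],[0.122,0.137,0,0,0,-0.085,1],[0.122,0.137,0,0,0,-0.085,1]]' 10; python3 -m jog '[[0.122,0.137,0,0,0,-0.085,1],[0.122,0.137,0,0,0,-0.085,1],[0,0,-0.1,0,0,0,1],[0,0,-0.1,0,0,0,1],[0,0,0,0,0,0,1],[0,0,0,0,0,0,1]]'
```

```text
t: 1.15
tcp_pos: [0.5117, -0.2018, 0.2138]
ee_rot: [1.0, 0.016, -0.0, 0.0]
wrist_force: [1.0, -1.4, 0.1]
gripper_width: 0.014
t: 1.9
tcp_pos: [0.5846, -0.1214, 0.1549]
ee_rot: [1.0, -0.028, 0.001, 0.0]
wrist_force: [0.4, -0.1, -0.2]
gripper_width: 0.0002
```

```bash
python3 -m jog '[[0,0,-0.045,0,0,0,1],[0,0,-0.045,0,0,0,1],[0,0,-0.03,0,0,0,1],[0,0,-0.02,0,0,0,1],[0,0,0,0,0,0,1],[0,0,0,0,0,0,1]]'; python3 - <<'E'
from h import *
from rig import eyes,bot
c=eyes.capture("scene"); cv2.imwrite("pics/s1.png",cv2.resize(c["frame"][170:350,190:390,::-1],None,fx=3,fy=3,interpolation=cv2.INTER_CUBIC))
E
```

```text
t: 2.65
tcp_pos: [0.5843, -0.1211, 0.1123]
ee_rot: [1.0, -0.028, 0.0, 0.0]
wrist_force: [-0.1, 0.4, 0.7]
gripper_width: 0.001
```

View pics/s1.png

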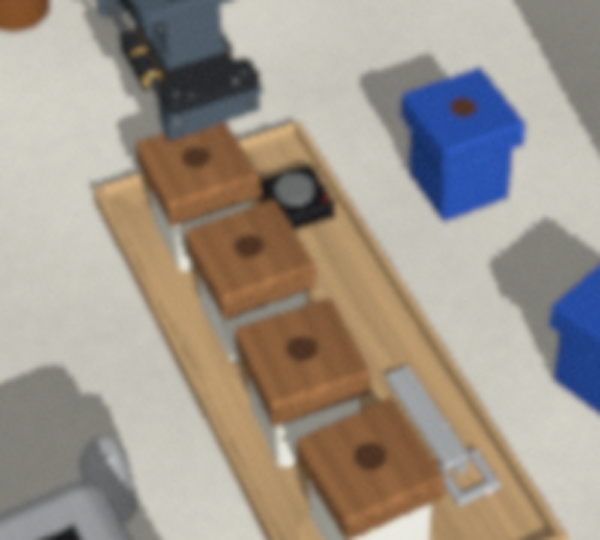

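The fingertips (around crop (215,110)) are over the far (-y) edge of L1, beyond its disc. Now I'll descend slowly.

```bash
python3 -m jog '[[0,0,-0.005,0,0,0,1],[0,0,-0.005,0,0,0,1],[0,0,-0.005,0,0,0,1],[0,0,-0.005,0,0,0,1]]' | grep -E 'tcp|force';python3 -m jog '[[0,0,-0.003,0,0,0,1],[0,0,-0.003,0,0,0,1]]' | grep -E 'tcp|force'
```

```text
tcp_pos: [0.5839, -0.1211, 0.1058]
wrist_force: [-0.1, -0.2, -0.3]
tcp_pos: [0.584, -0.1211, 0.1051]
wrist_force: [-3.4, 0.9, 9.4]
```

```bash
python3 -m jog '[[0,0,-0.003,0,0,0,1],[0,0,0,0,0,0,1]]' | grep -E 'tcp|force'
```

```text
tcp_pos: [0.5839, -0.1211, 0.105]
wrist_force: [-3.2, 0.7, 9.9]
```

L1 took 10 N with no give (top at 0.105), so it is shut. I'll lift and go to L2.

```bash
python3 -m jog '[[0,0,0.03,0,0,0,1],[0,0,0.03,0,0,0,1],[0.008,0.12,0,0,0,0,1],[0.008,0.12,0,0,0,0,1],[0,0.117,0,0,0,0,1],[0,0,-0.02,0,0,0,1],[0,0,0,0,0,0,1],[0,0,0,0,0,0,1]]' | grep -E 'tcp|force'
```

```text
tcp_pos: [0.5888, -0.015, 0.1152]
wrist_force: [-0.4, -0.8, -0.5]
```

```bash
python3 -m jog '[[0,0,-0.01,0,0,0,1],[0,0,-0.01,0,0,0,1],[0,0,-0.007,0,0,0,1],[0,0,0,0,0,0,1]]' | grep -E 'tcp|force';python3 -m jog '[[0,0,-0.003,0,0,0,1],[0,0,-0.003,0,0,0,1]]' | grep -E 'tcp|force'; 
```

```text
tcp_pos: [0.5886, -0.0141, 0.1069]
wrist_force: [0.8, 0.3, 0.1]
tcp_pos: [0.5889, -0.0139, 0.1054]
wrist_force: [-0.2, -0.2, 0.5]
```

```bash
python3 -m jog '[[0,0,-0.003,0,0,0,1],[0,0,-0.002,0,0,0,1]]' | grep -E 'tcp|force'
```

```text
tcp_pos: [0.5887, -0.014, 0.1038]
wrist_force: [-0.2, 0.7, -0.3]
```

```bash
python3 -m jog '[[0,0,-0.003,0,0,0,1],[0,0,0,0,0,0,1]]' | grep -E 'tcp|force'
```

```text
tcp_pos: [0.5888, -0.014, 0.103]
wrist_force: [-0.7, 0.3, -0.3]
```

```bash
python3 -m jog '[[0,0,-0.003,0,0,0,1],[0,0,0,0,0,0,1]]' | grep -E 'tcp|force'
```

```text
tcp_pos: [0.5888, -0.014, 0.103]
wrist_force: [-0.9, 0.1, 6.1]
```

L2 took 6 N with no give, so it is shut. On to L3.

```bash
python3 -m jog '[[0,0,0.03,0,0,0,1],[0,0,0.03,0,0,0,1],[0.013,0.123,0,0,0,0,1],[0.012,0.123,0,0,0,0,1],[0.012,0.122,0,0,0,0,1],[0,0,-0.03,0,0,0,1],[0,0,-0.01,0,0,0,1],[0,0,0,0,0,0,1]]' | grep -E 'tcp|force'; python3 -m jog '[[0,0,-0.005,0,0,0,1],[0,0,-0.004,0,0,0,1],[0,0,0,0,0,0,1]]' | grep -E 'tcp|force'
```

```text
tcp_pos: [0.5995, 0.0954, 0.1077]
wrist_force: [-0.2, 0.7, -0.2]
tcp_pos: [0.5999, 0.0961, 0.1054]
wrist_force: [-0.3, -0.3, 0.3]
```

```bash
python3 -m jog '[[0,0,-0.003,0,0,0,1],[0,0,0,0,0,0,1]]' | grep -E 'tcp|force'
```

```text
tcp_pos: [0.5998, 0.0964, 0.1044]
wrist_force: [0.2, 0.4, -0.4]
```

```bash
python3 -m jog '[[0,0,-0.003,0,0,0,1],[0,0,0,0,0,0,1]]' | grep -E 'tcp|force'
```

```text
tcp_pos: [0.6, 0.0964, 0.1038]
wrist_force: [0.4, -0.3, 1.2]
```

```bash
python3 -m jog '[[0,0,-0.003,0,0,0,1],[0,0,0,0,0,0,1]]' | grep -E 'tcp|force'
```

```text
tcp_pos: [0.6, 0.0964, 0.1038]
wrist_force: [-2.4, -0.4, 6.2]
```

```bash
python3 -m jog '[[0,0,-0.003,0,0,0,1],[0,0,0,0,0,0,1]]' | grep -E 'tcp|force'
```

```text
tcp_pos: [0.6, 0.0965, 0.1037]
wrist_force: [-2.7, -0.1, 11.0]
```

L3 took 11 N with no give, so it is shut. I'll test L4 as well rather than infer it.

```bash
python3 -m jog '[[0,0,0.03,0,0,0,1],[0,0,0.03,0,0,0,1],[0.004,0.124,0,0,0,0,1],[0.004,0.124,0,0,0,0,1],[0.002,0.124,0,0,0,0,1],[0,0,-0.025,0,0,0,1],[0,0,-0.01,0,0,0,1],[0,0,0,0,0,0,1]]' | grep -E 'tcp|force'; python3 -m jog '[[0,0,-0.003,0,0,0,1],[0,0,0,0,0,0,1]]' | grep -E 'tcp|force'
```

```text
tcp_pos: [0.6026, 0.2068, 0.1088]
wrist_force: [0.0, 0.5, -1.6]
tcp_pos: [0.603, 0.2075, 0.1085]
wrist_force: [-0.3, 0.4, 0.8]
```

```bash
python3 -m jog '[[0,0,-0.003,0,0,0,1],[0,0,0,0,0,0,1]]' | grep -E 'tcp|force'
```

```text
tcp_pos: [0.6029, 0.2079, 0.1075]
wrist_force: [-0.8, 0.6, 0.4]
```

```bash
python3 -m jog '[[0,0,-0.003,0,0,0,1],[0,0,0,0,0,0,1]]' | grep -E 'tcp|force'
```

```text
tcp_pos: [0.6028, 0.208, 0.1065]
wrist_force: [-0.4, 0.6, -0.0]
```

```bash
python3 -m jog '[[0,0,-0.003,0,0,0,1],[0,0,0,0,0,0,1]]' | grep -E 'tcp|force'
```

```text
tcp_pos: [0.6028, 0.208, 0.1056]
wrist_force: [0.3, -0.9, 1.1]
```

```bash
python3 -m jog '[[0,0,-0.003,0,0,0,1],[0,0,0,0,0,0,1]]' | grep -E 'tcp|force'
```

```text
tcp_pos: [0.6029, 0.208, 0.1048]
wrist_force: [-0.1, 0.9, -0.3]
```

```bash
python3 -m jog '[[0,0,-0.003,0,0,0,1],[0,0,0,0,0,0,1]]' | grep -E 'tcp|force'
```

```text
tcp_pos: [0.603, 0.2078, 0.104]
wrist_force: [-0.4, -1.5, 0.7]
```

```bash
python3 -m jog '[[0,0,-0.003,0,0,0,1],[0,0,0,0,0,0,1]]' | grep -E 'tcp|force'
```

```text
tcp_pos: [0.603, 0.2077, 0.1031]
wrist_force: [-0.7, -2.4, 3.7]
```

L4's edge is giving: the tip has sunk about 2.5 mm below the expected contact height of 0.106 at low force. One more step, then I'll check the tilt in the depth image.

```bash
python3 -m jog '[[0,0,-0.003,0,0,0,1],[0,0,0,0,0,0,1]]' | grep -E 'tcp|force'; cat > tilt.py <<'E'
from h import *
from rig import eyes
import sys
c=eyes.capture("scene"); P=cloud(c)
cv2.imwrite(sys.argv[1],cv2.resize(c["frame"][195:390,210:410,::-1],None,fx=3,fy=3,interpolation=cv2.INTER_CUBIC))
for n,x,y in((1,.586,-.094),(2,.590,.014),(3,.601,.1245),(4,.604,.236)):
    m=(abs(P[...,0]-x)<.035)&(P[...,1]-y>-.005)&(P[...,1]-y<.035)&(abs(P[...,2]-.103)<.012)
    q=P[m]; A=np.c_[q[:,0]-x,q[:,1]-y,np.ones(len(q))]; k=np.linalg.lstsq(A,q[:,2],rcond=None)[0]; print(n,m.sum(),"slope x,y",k[:2].round(3),"z0",k[2].round(4))
E
python3 tilt.py pics/s2.png
```

```text
tcp_pos: [0.603, 0.2075, 0.1025]
wrist_force: [-0.5, -4.3, 4.5]
1 330 slope x,y [-0.003  0.004] z0 0.104
2 223 slope x,y [-0.017  0.001] z0 0.1022
3 150 slope x,y [0.037 0.005] z0 0.102
4 367 slope x,y [0.009 0.13 ] z0 0.1047
```

View pics/s2.png

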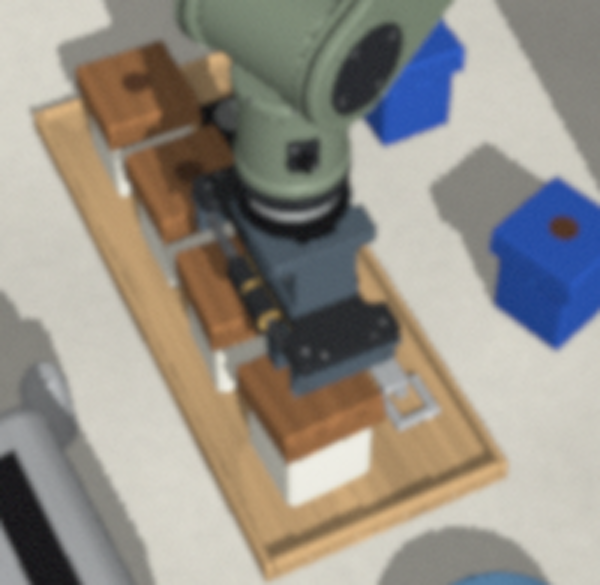

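The depth fit gives L4 a tilt of 0.13 rad, while the others have a near-zero y-slope. L4 is the loose one. I'll lift, move to its middle (0.604,0.236), and press.

```bash
python3 -m jog '[[0,0,0.02,0,0,0,1],[0,0,0.03,0,0,0,1],[0.003,0.047,0,0,0,0,1],[0,0.046,0,0,0,0,1],[0,0,-0.015,0,0,0,1],[0,0,-0.01,0,0,0,1],[0,0,0,0,0,0,1],[0,0,0,0,0,0,1]]' | grep -E 'tcp|force'
```

```text
tcp_pos: [0.6038, 0.2356, 0.1095]
wrist_force: [-0.3, -0.3, -0.3]
```

```bash
python3 -m jog '[[0,0,-0.005,0,0,0,1],[0,0,-0.005,0,0,0,1],[0,0,0,0,0,0,1]]' | grep -E 'tcp|force'
```

```text
tcp_pos: [0.6037, 0.2358, 0.1064]
wrist_force: [0.4, 0.7, -0.1]
```

```bash
python3 -m jog '[[0,0,-0.003,0,0,0,1],[0,0,0,0,0,0,1]]' | grep -E 'tcp|force'
```

```text
tcp_pos: [0.6037, 0.2359, 0.1056]
wrist_force: [-0.4, 0.0, 0.7]
```

```bash
python3 -m jog '[[0,0,-0.003,0,0,0,1],[0,0,0,0,0,0,1]]' | grep -E 'tcp|force'
```

```text
tcp_pos: [0.6039, 0.236, 0.1052]
wrist_force: [-0.6, -0.6, 3.4]
```

```bash
python3 -m jog '[[0,0,-0.003,0,0,0,1],[0,0,0,0,0,0,1]]' | grep -E 'tcp|force'
```

```text
tcp_pos: [0.6039, 0.236, 0.1051]
wrist_force: [-1.8, 0.4, 6.1]
```

```bash
python3 -m jog '[[0,0,-0.004,0,0,0,1],[0,0,0,0,0,0,1]]' | grep -E 'tcp|force'
```

```text
tcp_pos: [0.6039, 0.236, 0.1044]
wrist_force: [-2.4, -0.9, 9.8]
```

```bash
python3 -m jog '[[0,0,-0.004,0,0,0,1],[0,0,0,0,0,0,1]]' | grep -E 'tcp|force'
```

```text
tcp_pos: [0.6039, 0.236, 0.1033]
wrist_force: [-2.3, -1.1, 9.4]
```

```bash
python3 -m jog '[[0,0,-0.004,0,0,0,1],[0,0,0,0,0,0,1]]' | grep -E 'tcp|force'
```

```text
tcp_pos: [0.6039, 0.236, 0.1021]
wrist_force: [-2.9, -0.3, 9.6]
```

```bash
python3 -m jog '[[0,0,-0.003,0,0,0,1],[0,0,0,0,0,0,1]]' | grep -E 'tcp|force'
```

```text
tcp_pos: [0.6039, 0.236, 0.1013]
wrist_force: [-3.4, -1.8, 10.0]
```

The lid is sliding down. I'll continue until it seats and the force reaches 15–20 N.

```bash
python3 -m jog '[[0,0,-0.003,0,0,0,1],[0,0,0,0,0,0,1]]' | grep -E 'tcp|force'
```

```text
tcp_pos: [0.6039, 0.236, 0.1011]
wrist_force: [-4.0, -1.1, 12.7]
```

```bash
python3 -m jog '[[0,0,-0.003,0,0,0,1],[0,0,0,0,0,0,1]]' | grep -E 'tcp|force'
```

```text
tcp_pos: [0.604, 0.236, 0.1011]
wrist_force: [-5.3, -1.4, 16.8]
```

```bash
python3 -m jog '[[0,0,-0.003,0,0,0,1],[0,0,0,0,0,0,1]]' | grep -E 'tcp|force'
```

```text
tcp_pos: [0.604, 0.236, 0.101]
wrist_force: [-5.4, -1.5, 19.7]
```

It seated at 0.101, 4 mm lower, and holds firm at 20 N. Next I'll lift off and re-probe the edge gently to confirm it no longer rocks.

```bash
python3 -m jog '[[0,0,0.012,0,0,0,1],[0,0,0.03,0,0,0,1],[0,-0.047,0,0,0,0,1],[0,-0.046,0,0,0,0,1],[0,0,-0.012,0,0,0,1],[0,0,0,0,0,0,1],[0,0,0,0,0,0,1]]' | grep -E 'tcp|force'
```

```text
tcp_pos: [0.6038, 0.2082, 0.1054]
wrist_force: [-0.5, 0.8, -0.2]
```

```bash
python3 -m jog '[[0,0,-0.005,0,0,0,1],[0,0,-0.005,0,0,0,1],[0,0,0,0,0,0,1]]' | grep -E 'tcp|force'
```

```text
tcp_pos: [0.6036, 0.2081, 0.1025]
wrist_force: [-0.1, -0.9, 0.3]
```

```bash
python3 -m jog '[[0,0,-0.005,0,0,0,1],[0,0,0,0,0,0,1]]' | grep -E 'tcp|force'
```

```text
tcp_pos: [0.6039, 0.2081, 0.1013]
wrist_force: [0.2, 0.1, -0.7]
```

```bash
python3 -m jog '[[0,0,-0.003,0,0,0,1],[0,0,0,0,0,0,1]]' | grep -E 'tcp|force'
```

```text
tcp_pos: [0.6039, 0.208, 0.101]
wrist_force: [-1.2, -0.9, 4.2]
```

The edge now stops firmly at 0.101 under 4 N, the same height as the middle. I'll retreat well clear and take a last look.

```bash
python3 -m jog '[[0,0,0.03,0,0,0,1],[0,0,0.1,0,0,0,1],[0,0,0.15,0,0,0,1],[0,0,0.15,0,0,0,1],[-0.1,-0.12,0.1,0,0,0,1],[-0.1,-0.15,0,0,0,0,1],[-0.1,-0.15,0,0,0,0,1],[-0.1,-0.15,0,0,0,0,1]]' | grep -E 't:|tcp|force'; python3 -m jog '[[-0.1,-0.15,0,0,0,0,1],[-0.1,-0.15,0,0,0,0,1],[-0.1,-0.15,0,0,0,0,1],[-0.1,-0.15,0,0,0,0,1],[0,-0.18,0,0,0,0,1],[0,-0.18,0,0,0,0,1],[0,0,0,0,0,0,1],[0,0,0,0,0,0,1]]' | grep -E 't:|tcp|force'; python3 tilt.py pics/s3.png
```

```text
t: 18.25
tcp_pos: [0.4827, 0.0358, 0.2596]
ee_rot: [1.0, -0.028, 0.0, 0.0]
wrist_force: [0.7, -0.2, 0.1]
t: 19.25
tcp_pos: [0.3635, -0.2504, 0.2592]
ee_rot: [1.0, -0.028, -0.0, -0.0]
wrist_force: [-0.4, -0.0, 0.1]
1 336 slope x,y [-0.001 -0.   ] z0 0.1043
2 381 slope x,y [-0.003 -0.002] z0 0.1023
3 443 slope x,y [0.002 0.003] z0 0.103
4 517 slope x,y [-0.006  0.007] z0 0.1008
```

View pics/s3.png

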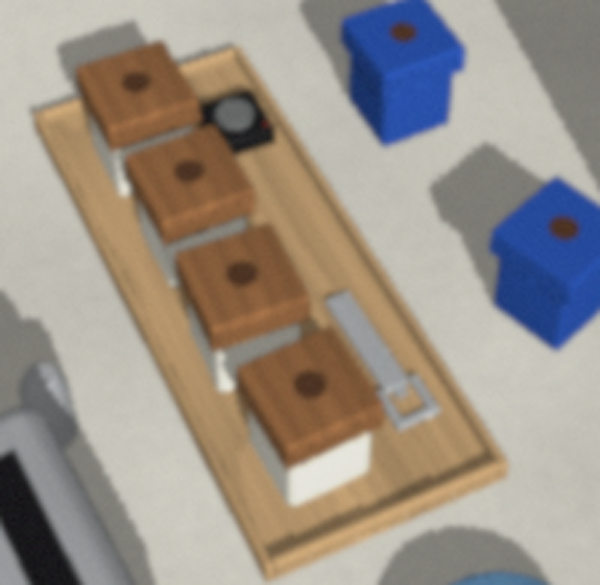

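All four lids are level. The lid at crop (310,385) sits about 4 mm lower than before. The timer, opener and blue canisters are where they were.

```bash
python3 -c "
from rig import bot
print(bot.sign_off())"
```

```text
the job is handed in; nothing more can be done
None
```

The loose lid was the one nearest the blue bowl, at (0.604, 0.236), and it is now pressed fully home. I handed the job in at about 19 s.

- **Finding it:** I pressed near the edge of all four lids with the shut fingertips. The other three took 6 to 11 N without giving. The loose one gave under roughly 1–4 N, and the depth image showed it tilted 0.13 rad.
- **Pressing it home:** I pressed it slowly at its middle. It slid from 0.105 to 0.101 m and held firm at about 20 N. Its resistance while sliding read about 10 N on the wrist sensor, slightly under the stated 12 N. The total travel matched the stated 4 mm.
- **Last checks:** Pressed again at the same edge with 4 N, it no longer rocked. The final picture shows all four lids level within 0.01 rad, with the timer, opener and blue canisters unmoved. I did not recheck the mug, jar, shaker or acrylic box in a final picture, but the fingers met no other resistance in the readings.

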